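# Carry an orange on a free-running feed slide to the swing-arm shelf

### The arm

A 6-joint arm with a two-finger parallel gripper is mounted at the origin on the work surface. World frame = base frame: x ahead of the robot, y to its left, z up, the work surface at z = 0. Lengths are in mm, angles in degrees, forces in N, time in s.
With the tool pointing down it reaches from about 325 to 850 mm from the base axis. Payload 15.5 kg.
Tool frame: the origin (TCP) lies between the finger pads, 19 mm behind the fingertips; this is the grasp point; z points along the fingers, y is the direction in which the jaws open and shut (so a half turn about z gives the same grasp; the last joint's range is limited). The gripper opens to 91 mm and grips with 3 to 60 N. Pads are 32 mm wide; open, the fingers measure 118 mm over their backs; the gripper's body (76 mm by 178 mm) begins 60 mm behind the grasp point.
Start: joints at [-73.997, 28.281, 77.091, -0, 74.628, -5.472], TCP at [228.805, -581.614, 232.715] pointing down, gripper open.
Joint ranges: [-166.48, 166.48], [-47.26, 123.95], [12.59, 153.08], [-70.14, 250.14], [6.76, 159.57], [-176.63, 176.63]. Speed limits (degrees/s): [108.29, 108.29, 147.25, 172.46, 172.46, 172.46].

### API

Orientations are given as [roll, pitch, yaw] about the fixed x, y, z axes, in that order (R = Rz(yaw) Ry(pitch) Rx(roll)).
In Python, from station import robot gives the robot as it stands.
- The arm moves only by the shell command python3 -m pendant 'ROWS'. ROWS is JSON, a list of rows, each a list of 3 entries, a list of its own where there are three numbers: the finger opening in mm, from 0 to 91.2, then the shift along the tool's x, y, z in units of 30 mm (1.0 is 30 mm), then the turn, a rotation vector about the tool's x, y, z in units of 6 degrees (1.0 is 6 degrees). In form: [[gripper, [tx, ty, tz], [ax, ay, az]], ...]. A call has 1 to 20 rows; each row shifts and turns the pose as measured when the row begins, along the tool's axes as they then stand; what a row does not reach is not made up. A row lasts 1/12 s, in which the tool goes at most 41.7 mm and 7.16 degrees, less where a joint would pass 70% of its speed; a pose out of reach is approached as far as the arm can. A call is refused whole if a number of a shift passes 1 or a number of a turn 1, either way. A call with a gripper value outside its range is refused whole. The fingers move at their own pace and stop on an object; the grip force is fixed at half the most. Time passes only in rows, so rows that do not move let the fingers close. It gives the time, the measured TCP pose, the force and the opening at its end, in the units of the state.
- robot.get_obs(): the state, without advancing time (a new reading comes with each control period).
- robot.read_camera(name): name is "scene" or "side" or "wrist"; returns the picture (400x640x3 uint8, red, green, blue); there is no depth.
- robot.get_calibration(name): a dict with "vertical_fov" (degrees; the focal length in pixels is half the picture's height over the tangent of half this angle, whatever the lens; pixels are square), "cx", "cy" (the principal point, pixels), "k1" (the pictures are not rectified: a ray, as slopes to the right and down, at radius r is drawn at 1 + k1 r^2 times it, then the intrinsics apply), "rvec" (rotation vector, rad) and "tvec" (3), from world to camera coordinates, as OpenCV has them. Camera axes: x right, y down, z forward; pixel columns grow to the right and rows downward; lengths in mm; the calibration is good to about 2 mm. A picture is of the moment at which its call begins: read the wrist's pose just before it. get_calibration takes no time and is no camera call; for the wrist camera it gives the pose at the moment of the call.
- robot.sign_off(): hands the job in, once; it reports no verdict.
The state is a dict: "time": time; "q": joint angles; "dq": joint speeds; "effort": joint torques, N m; "tcp_pos": TCP position; "eef_rot": TCP orientation; "wrist_force": force on the tool from outside, world axes, zero at the start; "moment": the same for the moment, N m; "grip_width": finger opening in mm.
Only numpy, scipy, OpenCV 4.12 (cv2) and the standard library are available. Lean on these libraries where they do the work, as an engineer would, in place of code of your own. Each camera call takes 0.05 s, during which the arm holds its last target.

### The job

Lift the chrome juicer feed rack off the counter by the black grip of its handle and, without touching the orange or the free-running slide it is stuck on, tilt the rack gently so that the slide runs to the middle under the handle; keep it there, within about 3 cm, for at least five seconds in one go while you hold the rack at least 5 cm clear of the counter. Then set the rack down gently on the middle of the swing-arm shelf plate with the orange still at rest in the middle of the rack, and let go. The slide must never run into the end stops, and the glassware, the measure and the ice bucket stay where they stand.

Things in the scene. Friction and masses are not known exactly. Their poses are not given: they have to be found in the camera images.
- rack: Chrome rack, 295 mm long, 60 mm wide, 0.5 kg: two rails along its x axis, axes 44 mm apart, top 22 mm above the underside, an upright end plate 36 mm high at either end, on flat strips. At mid-length a bail: posts 8 mm thick at y = +-46 mm and a crossbar along y, its top at 120 mm. Origin: middle of the underside, between the rails; x along the rails, y across, z up.
- rack_grip (a point): Middle of the black grip block on top of the rack's bail, 30 x 30 mm square to the rack's axes and 42 mm tall (118 to 160 mm above the underside), this point 139 mm above the rack's origin; axes as the rack's. Take it from above, TCP about 142 mm above the underside, tips no lower than 122. Closing the fingers along the rack's x axis clamps it best against pitching.
- slide: Steel slide plate, 70 x 56 x 4 mm, that runs along the rack's rails, with an orange stuck on its prongs; together about 0.25 kg (0.18 to 0.33, hidden). Its axes are the rack's and its origin lies at the rack's origin when it is in the middle, so the vector between them along rack x is its travel: free over +-105 mm, where it meets the end plates.
- orange_center (a point): Centre of the orange, 68 mm diameter, 57 mm above the rack's underside (top 91 mm; it passes under the bail), right over the slide's origin. The slide runs almost without friction (it starts at about 0.001 to 0.002 rad): on rails pitched by a small angle a (rad) it accelerates at 9.81 x a m/s2 to the low end, and a level rack accelerating along its rails leaves it behind.
- swing_shelf: Chrome swing arm with a square shelf plate at its end; origin on the upright pivot axis, 67 mm above the counter at the top of a low post; the arm runs 220 mm along its -y axis to the plate's centre. Nothing of it stands above the plate's top. It stays where it is and swings only under a firm sideways push (about 9 N at the plate).
- shelf_top (a point): Centre of the top face of the shelf plate: level square steel, 160 x 160 mm, 6 mm thick, top 90 mm above the counter; x and y along its edges, z up. The rack may stand on it at any yaw, overhanging two sides.
- pony_measure: Bystander: steel double-cone measure, 50 mm diameter, 80 mm high; origin at the centre of its underside, z up.
- shot_glass: Bystander: ribbed shot glass, 52 mm diameter, 60 mm high; origin at the centre of its underside, z up.
- reamer: Bystander: ridged glass juice reamer, 112 mm diameter with a 23 mm tab at +x, 58 mm high; origin at the centre of its underside, z up.
- ice_bucket: Bystander: red ice bucket with closed clip lid, 126 mm diameter, 130 mm high over its knob; origin at the centre of its underside, z up.

How it is judged:
By the outcome, as a careful person would: the job done as asked, in the order asked, and still so for the second after the job is handed in, with the robot touching nothing.
It also fails if it takes over 64 s, if anything falls off the work surface, if the arm or the gripper's body presses on something with over 40 N, if the wrist force passes 120 N, or if a joint passes its speed limit or range.

## Working session

There is one attempt and no reset: what is moved stays moved. The work goes in short steps, Python scripts to look and compute and a shell command to move; the robot and the scene stay as the last step left them, time stands still between calls to the robot, and variables do not carry over. Pictures are saved under pics/ and viewed, and the job is handed in when it is done.

```bash
ls; mkdir -p pics; python3 - <<'E'
from station import robot
import cv2
print(robot.get_obs())
for n in ["scene","side","wrist"]:
    print(n,robot.get_calibration(n))
    cv2.imwrite(f"pics/{n}0.png",cv2.cvtColor(robot.read_camera(n),cv2.COLOR_RGB2BGR))
E
```

```text
pics
{'time': 0.0, 'q': array([-7.39965457e+01,  2.83143738e+01,  7.71298219e+01,  7.87471001e-04,
        7.46261682e+01, -5.47282055e+00]), 'dq': array([ 0.05375979,  0.08452776,  0.00059482,  0.0509564 , -0.12430371,
        0.05582165]), 'effort': array([ 4.03713930e-03, -8.78814983e+01, -3.81855369e+01,  7.08078663e-02,
        5.30115562e-02, -1.88916570e-04]), 'tcp_pos': array([ 228.71638139, -581.25062714,  232.12787039]), 'eef_rot': array([-1.79930029e+02, -7.46642593e-03,  2.14760611e+01]), 'wrist_force': array([ 0.17680339, -0.16574376,  1.03490567]), 'moment': array([ 0.02900834, -0.01287858,  0.01912343]), 'grip_width': 91.26528966780786}
scene {'vertical_fov': 54.803647959682415, 'cx': 321.2371301577163, 'cy': 198.34979425220797, 'k1': -0.06141698417021489, 'rvec': array([ 1.14948658,  2.46633843, -0.898216  ]), 'tvec': array([ 316.27417001, -356.52047887, 1397.04415939])}
side {'vertical_fov': 46.99867578798034, 'cx': 322.61066842440675, 'cy': 195.44496716270183, 'k1': -0.10229384516350383, 'rvec': array([ 0.38481689, -2.72976037,  1.24522067]), 'tvec': array([ 630.39100904,  130.64242419, 1326.79341499])}
wrist {'vertical_fov': 62.83131087832227, 'cx': 320.8104010888581, 'cy': 204.27987407490474, 'k1': -0.03577629317311899, 'rvec': array([-2.39436012,  1.63138628,  0.2362193 ]), 'tvec': array([-624.26812169,  -30.78316332,  392.80913274])}
```

View pics/scene0.png

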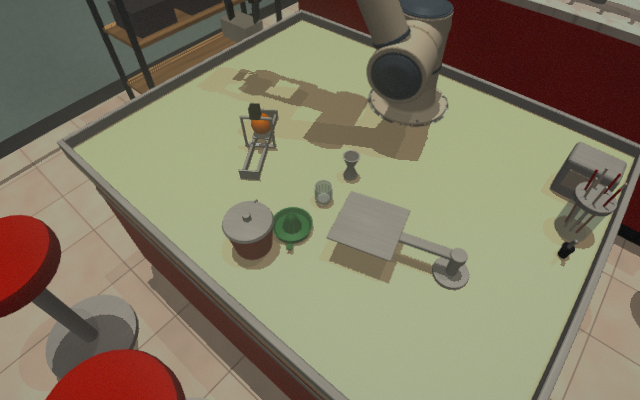

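View pics/side0.png

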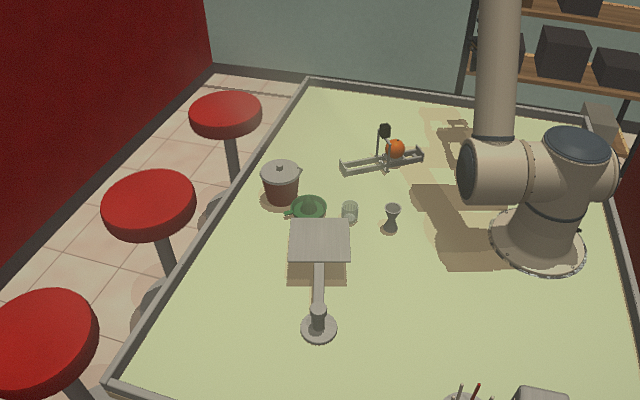

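View pics/wrist0.png

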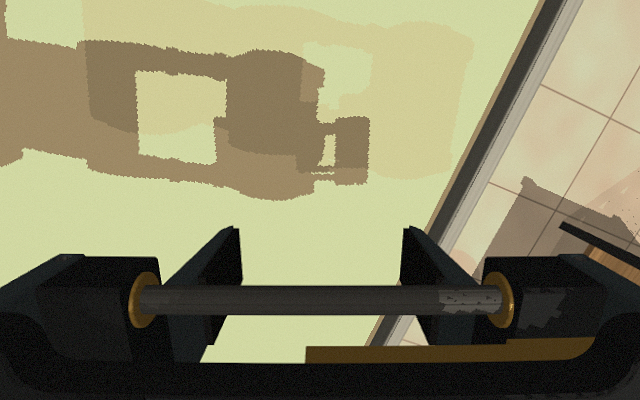

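The scene camera shows the rack around (258,140) with the orange at (262,123). In the side view the rack is around (382,160), with the grip at (385,130). I'll zoom in on both for accurate pixels.

```bash
cat > h.py <<'E'
import numpy as np, cv2
from station import robot
from scipy.spatial.transform import Rotation as Rn
def cam(n): 
    c=robot.get_calibration(n); f=200/np.tan(np.radians(c['vertical_fov']/2))
    R=cv2.Rodrigues(np.array(c['rvec']))[0]; return f,c['cx'],c['cy'],c['k1'],R,np.array(c['tvec'])
def proj(C,P):
    f,cx,cy,k,R,t=C; p=np.atleast_2d(P)@R.T+t; s=p[:,:2]/p[:,2:]; r2=(s**2).sum(1,keepdims=True)
    return s*(1+k*r2)*f+[cx,cy]
def ray(C,uv):
    f,cx,cy,k,R,t=C; d=(np.array(uv,float)-[cx,cy])/f; s=d.copy()
    for _ in range(20): s=d/(1+k*(s@s))
    v=R.T@np.array([s[0],s[1],1]); return -R.T@t, v/np.linalg.norm(v)
def onz(C,uv,z):
    o,v=ray(C,uv); return o+v*(z-o[2])/v[2]
def tri(C1,u1,C2,u2):
    o1,v1=ray(C1,u1);o2,v2=ray(C2,u2)
    A=np.stack([v1,-v2],1); s=np.linalg.lstsq(A,o2-o1,rcond=None)[0]
    a=o1+s[0]*v1;b=o2+s[1]*v2; return (a+b)/2,np.linalg.norm(a-b)
def orange(img):
    h=cv2.cvtColor(img,cv2.COLOR_RGB2HSV); m=cv2.inRange(h,(3,150,90),(20,255,255)); return m
E
python3 - <<'E'
import cv2
def crop(n,x0,y0,w,h,s):
    i=cv2.imread(f"pics/{n}0.png")[y0:y0+h,x0:x0+w]
    i=cv2.resize(i,None,fx=s,fy=s,interpolation=cv2.INTER_CUBIC)
    for k in range(0,w,10): cv2.putText(i,str(x0+k),(k*s,8),0,.3,(0,0,255),1);cv2.line(i,(k*s,10),(k*s,16),(0,0,255),1)
    for k in range(0,h,10): cv2.putText(i,str(y0+k),(0,k*s+4),0,.3,(0,0,255),1);cv2.line(i,(20,k*s),(26,k*s),(0,0,255),1)
    return i
cv2.imwrite("pics/c1.png",crop("scene",220,90,80,100,6)); cv2.imwrite("pics/c2.png",crop("side",330,110,110,75,7))
E
```

```text
(no output)
```

View pics/c1.png

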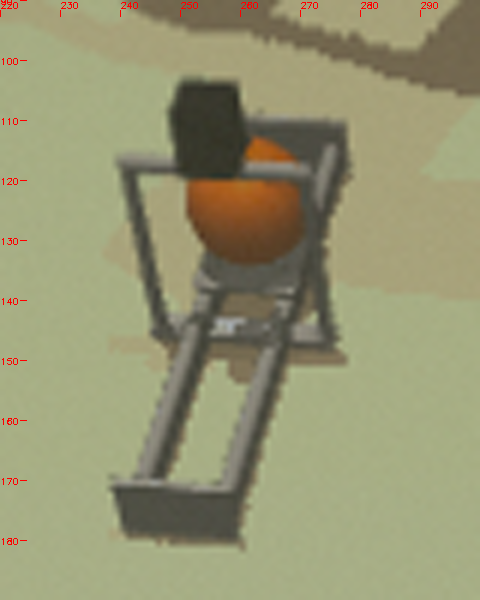

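View pics/c2.png

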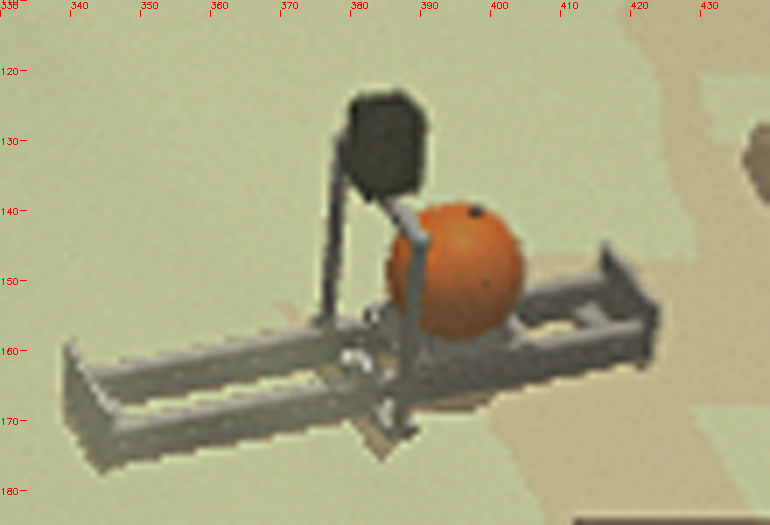

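```bash
python3 - <<'E'
from h import *
S=cam("scene");D=cam("side")
np.set_printoptions(precision=1,suppress=True)
for uv in [(238.7,170.5),(259.7,171.5),(277,110.5)]: print("scene",onz(S,uv,36))
for uv in [(340,159.5),(346.3,170.3),(416,145),(423.6,154)]: print("side",onz(D,uv,36))
# grip: centers of black blob
def blob(img,x0,y0,x1,y1):
    h=img[y0:y1,x0:x1].max(2); m=(h<75).astype(np.uint8)
    n,l,st,c=cv2.connectedComponentsWithStats(m); k=1+np.argmax(st[1:,4]); return c[k]+[x0,y0],st[k]
a=cv2.imread("pics/scene0.png");b=cv2.imread("pics/side0.png")
g1,s1=blob(a,245,100,265,122);g2,s2=blob(b,376,120,394,142);print(g1,s1,g2,s2)
print("grip",tri(S,g1,D,g2))
print("grip onz139",onz(S,g1,139),onz(D,g2,139))
# orange
out=[]
for i in (a,b):
    m=orange(cv2.cvtColor(i,cv2.COLOR_BGR2RGB)); n,l,st,c=cv2.connectedComponentsWithStats(m);k=1+np.argmax(st[1:,4]);print(c[k],st[k])
print("orange",tri(S,(261.5,123.5),D,(395.5,148.7)), onz(S,(261.5,123.5),57),onz(D,(395.5,148.7),57))
# shelf corners z=90
for uv in [(364,195),(410,212),(383.5,258),(329,236)]: print("shelf s",onz(S,uv,90))
for uv in [(292.5,218.5),(349,218.5),(350.5,262.5),(287.5,262.5)]: print("shelf d",onz(D,uv,90))
E
python3 - <<'E'
import cv2
def crop(n,x0,y0,w,h,s):
    i=cv2.imread(f"pics/{n}0.png")[y0:y0+h,x0:x0+w]
    i=cv2.resize(i,None,fx=s,fy=s,interpolation=cv2.INTER_CUBIC)
    for k in range(0,w,10): cv2.putText(i,str(x0+k),(k*s,8),0,.3,(0,0,255),1);cv2.line(i,(k*s,10),(k*s,16),(0,0,255),1)
    for k in range(0,h,10): cv2.putText(i,str(y0+k),(0,k*s+4),0,.3,(0,0,255),1);cv2.line(i,(20,k*s),(26,k*s),(0,0,255),1)
    return i
cv2.imwrite("pics/c3.png",crop("scene",210,140,260,150,3)); cv2.imwrite("pics/c4.png",crop("side",250,150,160,120,5))
E
```

```text
scene [ 652.  -179.8   36. ]
scene [ 615.3 -128.8   36. ]
scene [ 377.4 -291.9   36. ]
side [ 644.3 -173.3   36. ]
side [ 609.4 -121.1   36. ]
side [ 405.6 -333.    36. ]
side [ 373.2 -285.6   36. ]
[254.5 111.5] [  4   4  13  16 173] [384.2 130.6] [  2   4  13  15 140]
grip (array([ 511.9, -239.6,  136.3]), np.float64(2.0440057494642336))
grip onz139 [ 513.1 -238.2  139. ] [ 511.5 -233.6  139. ]
[ 22.5 242. ] [   0  215   50   66 1240]
[227.9 107.2] [203  91  49  38 768]
orange (array([ 470.6, -268.5,   50.7]), np.float64(0.15246473081540535)) [ 475.4 -262.4   57. ] [ 469.8 -259.3   57. ]
shelf s [532.9 182.9  90. ]
shelf s [504.4 303.9  90. ]
shelf s [656.  328.1  90. ]
shelf s [688.7 194.5  90. ]
shelf d [685.3 198.2  90. ]
shelf d [535.5 155.2  90. ]
shelf d [494.5 308.7  90. ]
shelf d [645.9 352.3  90. ]
```

View pics/c3.png

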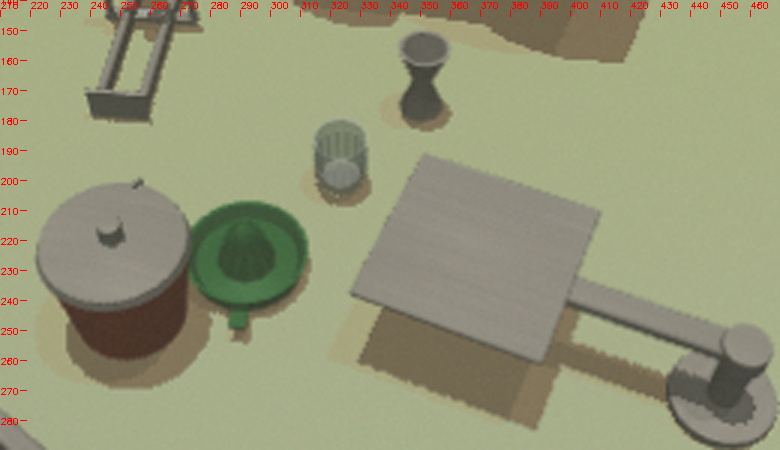

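View pics/c4.png

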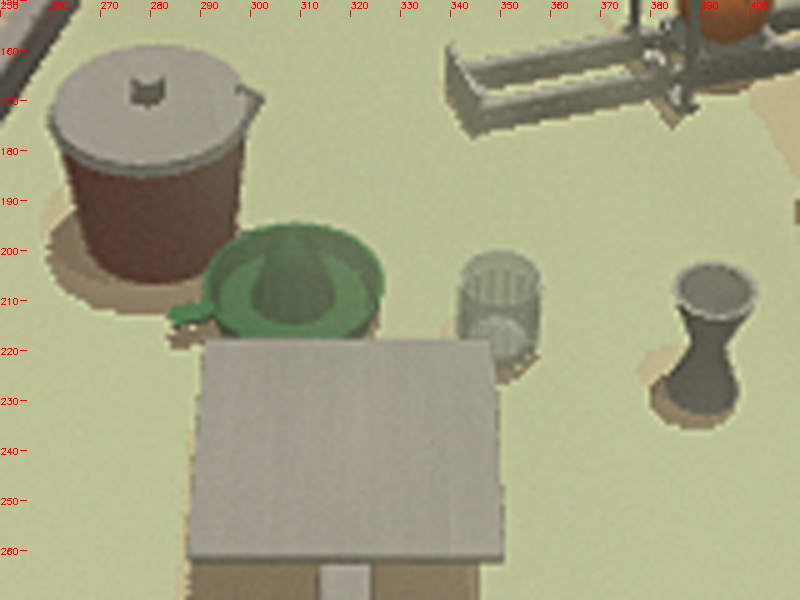

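```bash
python3 -m pendant '[[91,[0.4,-0.22,-0.03],[0,0,0]],[91,[0.87,-0.48,-0.06],[0,0,0]],[91,[0.87,-0.48,-0.06],[0,0,0]],[91,[0.87,-0.48,-0.06],[0,0,0]],[91,[0.87,-0.48,-0.06],[0,0,0]],[91,[0.87,-0.48,-0.06],[0,0,0]],[91,[0.87,-0.48,-0.06],[0,0,0]],[91,[0.87,-0.48,-0.06],[0,0,0]],[91,[0.87,-0.48,-0.06],[0,0,0]],[91,[0.87,-0.48,-0.06],[0,0,0]],[91,[0.87,-0.48,-0.06],[0,0,0]],[91,[0.87,-0.48,-0.06],[0,0,0]],[91,[0.87,-0.48,-0.06],[0,0,0]],[91,[0.87,-0.48,-0.06],[0,0,0]],[91,[0.87,-0.48,-0.06],[0,0,0]],[91,[0.4,-0.22,-0.03],[0,0,0]]]'
python3 - <<'E'
from h import *
np.set_printoptions(precision=1,suppress=True)
S=cam("scene");D=cam("side")
for c,L in ((S,[(351.7,190.7),(410.3,210.3),(390.3,260.3),(326.7,238)]),(D,[(348,217.8),(350.8,261.2),(287.4,261),(290.6,218)])):
    P=np.array([onz(c,u,90) for u in L]);print(P,P.mean(0), np.degrees(np.arctan2(*(P[2]-P[3])[[1,0]])))
print("bucket lid",onz(S,(247.5,221),118),onz(D,(281,173),118))
E
```

```text
time: 1.48
tcp_pos: [523.7, -213.4, 259.1]
eef_rot: [-179.6, -0.0, 21.2]
wrist_force: [-0.8, 0.6, 0.4]
grip_width: 91.1
[[541.5 149.6  90. ]
 [499.4 301.6  90. ]
 [651.1 343.4  90. ]
 [696.6 193.9  90. ]] [597.1 247.1  90. ] 106.92151261104516
[[538.9 153.2  90. ]
 [494.7 304.3  90. ]
 [647.8 347.7  90. ]
 [691.  197.8  90. ]] [593.1 250.8  90. ] 106.07170965817953
bucket lid [794.1  31.3 118. ] [771.5  49.  118. ]
```

```bash
python3 -m pendant '[[91,[0,0,0],[0,0,-0.5]],[91,[0,0,0],[0,0,-1]],[91,[0,0,0],[0,0,-1]],[91,[0,0,0],[0,0,-1]],[91,[0,0,0],[0,0,-1]],[91,[0,0,0],[0,0,-1]],[91,[0,0,0],[0,0,-1]],[91,[0,0,0],[0,0,-1]],[91,[0,0,0],[0,0,-1]],[91,[0,0,0],[0,0,-1]],[91,[0,0,0],[0,0,-1]],[91,[0,0,0],[0,0,-1]],[91,[0,0,0],[0,0,-1]],[91,[0,0,0],[0,0,-1]],[91,[0,0,0],[0,0,-1]],[91,[0,0,0],[0,0,-1]],[91,[0,0,0],[0,0,-1]],[91,[0,0,0],[0,0,-0.6]],[91,[0,0,0],[0,0,0]]]'
python3 - <<'E'
from h import *
o=robot.get_obs(); print(o['time'],o['tcp_pos'],o['eef_rot'],o['q'])
W=cam("wrist"); i=robot.read_camera("wrist"); cv2.imwrite("pics/w1.png",i[:,:,::-1])
f,cx,cy,k,R,t=W; c=-R.T@t; Rt=Rn.from_euler('xyz',o['eef_rot'],degrees=True).as_matrix()
print("cam in tool",Rt.T@(c-o['tcp_pos']),"\n",Rt.T@R.T)
for z in (0,36,57,120,160): print(z,proj(W,[511.5,-235.5,z]))
E
```

```text
time: 3.07
tcp_pos: [522.2, -192.1, 257.3]
eef_rot: [179.9, -0.9, 129.6]
wrist_force: [-0.4, 0.2, -0.1]
grip_width: 91.1
3.0667 [ 522.2130818  -192.05771518  257.32245294] [179.87725877  -0.88129367 129.63771527] [-26.62336603  21.70700922  84.40312046   0.4844145   74.64772169
 -66.39147765]
cam in tool [  79.48037042    0.87572276 -152.43004429] 
 [[-4.31896643e-04 -9.59666207e-01 -2.81141573e-01]
 [ 9.99999896e-01 -4.55382191e-04  1.82054242e-05]
 [-1.45497996e-04 -2.81141536e-01  9.59666304e-01]]
0 [[291.91182605 197.0018388 ]]
36 [[289.40395753 204.42214861]]
57 [[287.72390876 209.39522448]]
120 [[281.36681496 228.22822817]]
160 [[275.85654501 244.57246374]]
```

View pics/w1.png

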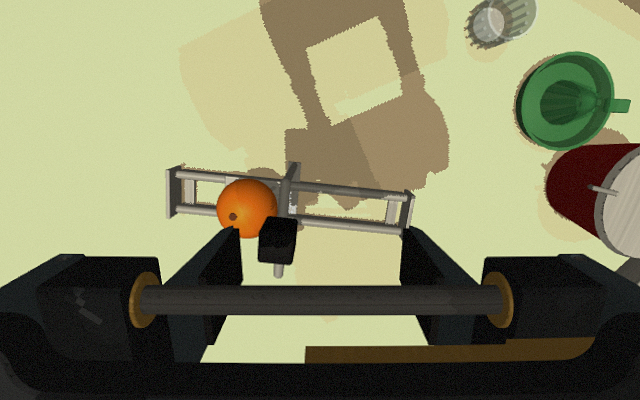

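```bash
python3 - <<'E'
import cv2
i=cv2.imread("pics/w1.png")[150:290,155:425]; i=cv2.resize(i,None,fx=2.9,fy=2.9,interpolation=cv2.INTER_CUBIC)
for k in range(0,270,20): cv2.putText(i,str(155+k),(int(k*2.9),8),0,.3,(0,0,255),1)
for k in range(0,140,10): cv2.putText(i,str(150+k),(0,int(k*2.9)+4),0,.3,(0,0,255),1)
cv2.imwrite("pics/c5.png",i)
E
```

```text
(no output)
```

View pics/c5.png

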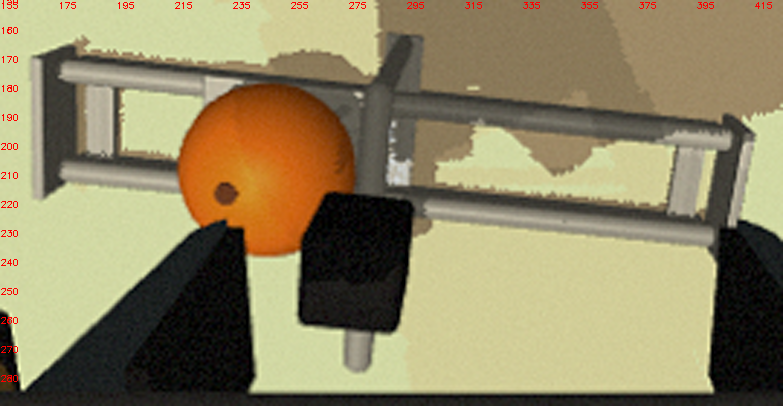

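```bash
python3 - <<'E'
from h import *
np.set_printoptions(precision=2,suppress=True)
W=cam("wrist"); o=robot.get_obs(); print(o['tcp_pos'],o['eef_rot'])
q=lambda x,y:(155+x/2.9,150+y/2.9)
A=[onz(W,q(*p),22) for p in [(65,67),(725,134),(65,166),(712,231)]]
for a in A: print(a)
for a,b in ((0,1),(2,3)): print("yaw",np.degrees(np.arctan2(*(A[b]-A[a])[[1,0]])))
ye=np.radians(34.4); u=np.array([np.cos(ye),np.sin(ye),0]); v=np.array([-u[1],u[0],0])
print("rails mid line v:",[a@v for a in A],"grip est v",np.array([511.5,-235.5,0])@v,"u",np.array([511.5,-235.5,0])@u)
for n,p,z in [("top back edge",(347,326),160),("lower front",(370,199),118),("bail front foot",(400,38),8),("crossbar back end",(358,370),116),
  ("Lplate top in",(72,48),36),("Rplate top",(748,128),36)]:
    P=onz(W,q(*p),z); print(n,P,"u,v",P@u,P@v)
P=onz(W,q(267,168),57);print("orange",P@u,P@v)
E
```

```text
[ 522.16 -192.02  257.34] [179.88  -0.89 129.41]
[ 383.76 -294.23   22.  ]
[ 615.91 -141.09   22.  ]
[ 407.13 -330.54   22.  ]
[ 641.46 -176.44   22.  ]
yaw 33.41072339224119
yaw 33.32963073675956
rails mid line v: [np.float64(-459.58733960751687), np.float64(-464.389044928961), np.float64(-502.7493482791269), np.float64(-507.98844865044043)] grip est v -483.29485109639427 u 288.9958250627751
top back edge [ 520.25 -248.86  160.  ] u,v 288.67110977789 -499.2610390419695
lower front [ 506.62 -227.8   118.  ] u,v 289.3160599707663 -474.1881073549329
bail front foot [ 484.91 -198.61    8.  ] u,v 287.8996586780596 -437.83856174708023
crossbar back end [ 541.36 -280.14  116.  ] u,v 288.4103587474277 -536.9981949496157
Lplate top in [ 385.   -280.12   36.  ] u,v 159.40641041234028 -448.6412146297805
Rplate top [ 616.35 -132.95   36.  ] u,v 433.44526278112045 -457.9139872355016
orange 243.11049271167212 -485.3541962138205
```

```bash
cat >> h.py <<'E'
def to(x,y,z,rpy,n=1):
    o=robot.get_obs(); R0=Rn.from_euler('xyz',o['eef_rot'],degrees=True); R1=Rn.from_euler('xyz',rpy,degrees=True)
    s=R0.inv().apply(np.array([x,y,z])-o['tcp_pos'])/30; r=np.degrees((R0.inv()*R1).as_rotvec())/6
    print("t",o['time'],"pos",o['tcp_pos'].round(2),"rot",o['eef_rot'].round(3),"dq",np.abs(o['dq']).max().round(2)); print("total shift",s.round(3),"turn",r.round(3),"| per row",(s/n).round(3),(r/n).round(4))
E
python3 -c "
from h import *
to(511.7,-236,257,[180,0,123.5],4)"
```

```text
t 3.1167 pos [ 522.16 -192.02  257.34] rot [179.88   -0.888 129.413] dq 3.46
total shift [-0.911 -1.2   -0.005] turn [ 0.012 -0.149  0.985] | per row [-0.228 -0.3   -0.001] [ 0.0031 -0.0372  0.2463]
```

```bash
python3 -m pendant '[[91,[-0.23,-0.3,0],[0,-0.04,0.25]],[91,[-0.23,-0.3,0],[0,-0.04,0.25]],[91,[-0.23,-0.3,0],[0,-0.04,0.2]],[91,[-0.2,-0.25,0],[0,-0.03,0.15]],[91,[0,0,0],[0,0,0]],[91,[0,0,0],[0,0,0]]]'
python3 -c "
from h import *
to(511.7,-236,257,[180,0,123.5],4)"
```

```text
time: 3.62
tcp_pos: [508.8, -238.7, 256.9]
eef_rot: [179.9, 0.1, 123.1]
wrist_force: [-0.4, -0.2, -0.8]
grip_width: 90.6
t 3.6167 pos [ 508.78 -238.7   256.88] rot [1.79948e+02 1.00000e-01 1.23140e+02] dq 1.68
total shift [ 0.022  0.131 -0.004] turn [ 0.009  0.017 -0.06 ] | per row [ 0.005  0.033 -0.001] [ 0.0022  0.0042 -0.015 ]
```

```bash
python3 -m pendant '[[91,[0,0.06,0.3],[0,0,0]],[91,[0,0.06,0.6],[0,0,-0.03]],[91,[0,0,0.7],[0,0,-0.02]],[91,[0,0,0.7],[0,0,0]],[91,[0,0,0.6],[0,0,0]],[91,[0,0,0.4],[0,0,0]],[91,[0,0,0.2],[0,0,0]],[91,[0,0,0.1],[0,0,0]],[91,[0,0,0],[0,0,0]],[91,[0,0,0],[0,0,0]]]'
python3 - <<'E'
from h import *
to(511.7,-236,142,[180,0,123.5],4)
i=robot.read_camera("wrist"); cv2.imwrite("pics/w2.png",i[:,:,::-1])
E
```

```text
time: 4.45
tcp_pos: [513.2, -234.8, 141.3]
eef_rot: [179.9, 0.1, 123.5]
wrist_force: [1.1, -0.5, 0.5]
grip_width: 90.8
t 4.45 pos [ 513.19 -234.83  141.3 ] rot [1.79870e+02 1.16000e-01 1.23453e+02] dq 0.24
total shift [-0.005 -0.063 -0.023] turn [ 0.022  0.019 -0.008] | per row [-0.001 -0.016 -0.006] [ 0.0054  0.0048 -0.002 ]
```

View pics/w2.png

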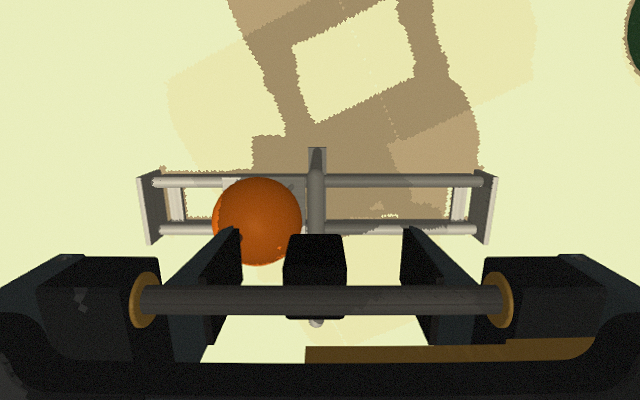

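```bash
python3 -m pendant '[[60,[0,-0.05,-0.02],[0.02,0.02,0]],[40,[0,0,0],[0,0,0]],[20,[0,0,0],[0,0,0]],[20,[0,0,0],[0,0,0]],[20,[0,0,0],[0,0,0]],[20,[0,0,0],[0,0,0]],[20,[0,0,0],[0,0,0]],[20,[0,0,0],[0,0,0]]]'
python3 - <<'E'
from h import *
to(511.7,-236,142,[180,0,123.5],4)
E
```

```text
time: 5.17
tcp_pos: [513.3, -236.7, 145.2]
eef_rot: [179.9, 0.3, 123.4]
wrist_force: [-0.0, 0.6, -0.0]
grip_width: 40.7
t 5.1667 pos [ 513.34 -236.73  145.18] rot [179.859   0.281 123.443] dq 0.1
total shift [ 0.051 -0.033  0.106] turn [ 0.024  0.047 -0.009] | per row [ 0.013 -0.008  0.026] [ 0.0059  0.0117 -0.0024]
```

```bash
python3 -m pendant '[[20,[0.04,0,0.1],[0.02,0.05,0]],[20,[0,0,0],[0.01,0.01,0]],[20,[0,0,0],[0,0,0]],[20,[0,0,0],[0,0,0]]]'
python3 - <<'E'
from h import *
to(511.7,-236,142,[180,0,123.5],4)
E
```

```text
time: 5.5
tcp_pos: [512.2, -235.8, 141.9]
eef_rot: [-179.9, -0.1, 123.4]
wrist_force: [-2.9, -0.3, 4.7]
grip_width: 29.9
t 5.5 pos [ 512.21 -235.81  141.87] rot [-1.79902e+02 -1.35000e-01  1.23440e+02] dq 0.12
total shift [ 0.004 -0.018 -0.004] turn [-0.016 -0.023 -0.01 ] | per row [ 0.001 -0.004 -0.001] [-0.0041 -0.0056 -0.0025]
```

```bash
cat >> h.py <<'E'
def slide(save=None):
    o=robot.get_obs(); C=cam("wrist"); i=robot.read_camera("wrist")
    if save: cv2.imwrite(save,np.ascontiguousarray(i[:,:,::-1]))
    h=cv2.cvtColor(i,cv2.COLOR_RGB2HSV); m=cv2.inRange(h,(4,170,60),(18,255,255)); m[300:]=0
    m=cv2.morphologyEx(m,cv2.MORPH_OPEN,np.ones((3,3),np.uint8))
    cs=cv2.findContours(m,cv2.RETR_EXTERNAL,cv2.CHAIN_APPROX_NONE)[0]
    c=np.vstack([k for k in cs if cv2.contourArea(k)>60])[:,0,:].astype(float)
    top=c[:,1].min(); p=c[c[:,1]<top+30]
    # outer arc: per row leftmost/rightmost, per column topmost
    arc=[]
    for x in np.unique(p[:,0]): 
        y=p[p[:,0]==x,1].min(); arc.append((x,y))
    arc=np.array(arc)
    # algebraic circle fit with fixed radius ~ via lsq
    from scipy.optimize import least_squares
    def fun(q): return np.hypot(arc[:,0]-q[0],arc[:,1]-q[1])-q[2]
    r=least_squares(fun,[arc[:,0].mean(),top+44,44],loss='soft_l1')
    u=r.x[:2]
    Rt=Rn.from_euler('xyz',o['eef_rot'],degrees=True).as_matrix()
    a,v=ray(C,u); a=Rt.T@(a-o['tcp_pos']); v=Rt.T@v; P=a+v*(85-a[2])/v[2]
    # pitch angle of tool about tool x: rail direction = tool y; positive = +y end low
    pit=-np.degrees(np.arcsin((Rt[:,1])[2])); rol=np.degrees(np.arcsin(Rt[:,0][2]))
    print(f"t {o['time']:.2f} slide {P[1]:.1f} (x {P[0]:.1f}) px {u.round(1)} r {r.x[2]:.1f} n{len(arc)} | pitch(+ => to +) {pit:.3f} roll {rol:.3f} pos {o['tcp_pos'].round(1)} yaw {o['eef_rot'][2]:.2f} F {o['wrist_force'].round(1)} g {o['grip_width']:.1f}")
E
python3 -c "
from h import *
slide('pics/w3.png')"
```

```text
t 5.50 slide -46.4 (x -3.8) px [259.3 221.5] r 44.8 n85 | pitch(+ => to +) 0.098 roll 0.135 pos [ 512.2 -235.8  141.9] yaw 123.44 F [-2.9 -0.3  4.7] g 29.9
```

View pics/w3.png

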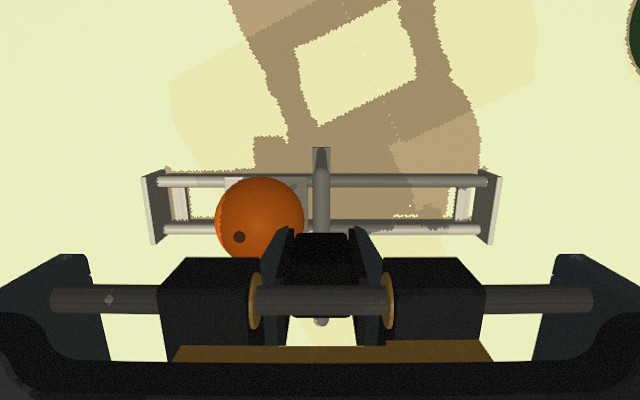

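```bash
python3 -m pendant '[[20,[0,0,-0.2],[0.02,0,0]],[20,[0,0,-0.4],[0.01,0,0]],[20,[0,0,-0.4],[0,0,0]],[20,[0,0,-0.3],[0,0,0]]]'
python3 -c "
from h import *
slide()"
```

```text
time: 5.88
tcp_pos: [509.9, -234.0, 179.0]
eef_rot: [-179.5, -0.6, 123.4]
wrist_force: [0.0, -0.2, -8.6]
grip_width: 29.8
t 5.88 slide -43.0 (x -3.5) px [263.6 221.1] r 44.5 n84 | pitch(+ => to +) 0.506 roll 0.620 pos [ 509.9 -234.   179. ] yaw 123.42 F [ 0.  -0.2 -8.6] g 29.8
```

```bash
python3 -m pendant '[[20,[0,0,-0.3],[-0.03,-0.05,0]],[20,[0,0,-0.3],[-0.03,-0.04,0]],[20,[0,0,-0.2],[-0.03,-0.02,0]]]'
python3 -c "
from h import *
slide()"
```

```text
time: 6.18
tcp_pos: [510.1, -233.8, 205.1]
eef_rot: [179.9, 0.1, 123.4]
wrist_force: [-0.4, -0.0, -7.4]
grip_width: 29.8
t 6.18 slide -38.1 (x -3.4) px [269.9 221. ] r 44.5 n83 | pitch(+ => to +) -0.060 roll -0.065 pos [ 510.1 -233.8  205.1] yaw 123.44 F [-0.4 -0.  -7.4] g 29.8
```

```bash
python3 -m pendant '[[20,[0,0,-0.15],[0.02,0,0]],[20,[0,0,-0.1],[0.02,0,0]],[20,[0,0,-0.05],[0,0,0]],[20,[0,0,0],[0,0,0]]]'
python3 -c "
from h import *
slide()"
```

```text
time: 6.57
tcp_pos: [510.2, -233.9, 216.3]
eef_rot: [-179.9, 0.2, 123.4]
wrist_force: [0.4, -0.3, -6.6]
grip_width: 29.7
t 6.57 slide -31.3 (x -3.7) px [279.  221.4] r 44.8 n75 | pitch(+ => to +) 0.143 roll -0.157 pos [ 510.2 -233.9  216.3] yaw 123.43 F [ 0.4 -0.3 -6.6] g 29.7
```

```bash
python3 -m pendant '[[20,[0,0,0],[-0.01,0,0]],[20,[0,0,0],[0,0,0]],[20,[0,0,0],[0,0,0]],[20,[0,0,0],[0,0,0]]]'
python3 -c "
from h import *
slide()"
```

```text
time: 6.95
tcp_pos: [509.7, -233.7, 215.0]
eef_rot: [-179.9, 0.1, 123.4]
wrist_force: [-0.7, -0.5, -7.8]
grip_width: 29.9
t 6.95 slide -24.7 (x -3.8) px [287.5 221.5] r 44.8 n66 | pitch(+ => to +) 0.128 roll -0.052 pos [ 509.7 -233.7  215. ] yaw 123.43 F [-0.7 -0.5 -7.8] g 29.9
```

```bash
python3 -m pendant '[[20,[0,0,0],[0,0,0]],[20,[0,0,0],[0,0,0]],[20,[0,0,0],[0,0,0]],[20,[0,0,0],[0,0,0]],[20,[0,0,0],[0,0,0]]]'
python3 -c "
from h import *
slide()"
```

```text
time: 7.42
tcp_pos: [509.6, -233.7, 214.8]
eef_rot: [-179.9, 0.0, 123.4]
wrist_force: [0.1, -0.7, -7.7]
grip_width: 30.0
t 7.42 slide -17.1 (x -2.6) px [297.3 220.1] r 43.5 n64 | pitch(+ => to +) 0.142 roll -0.029 pos [ 509.6 -233.7  214.8] yaw 123.43 F [ 0.1 -0.7 -7.7] g 30.0
```

```bash
python3 -m pendant '[[20,[0,0,0],[-0.01,0,0]],[20,[0,0,0],[-0.005,0,0]],[20,[0,0,0],[0,0,0]],[20,[0,0,0],[0,0,0]],[20,[0,0,0],[0,0,0]]]'
python3 -c "
from h import *
slide('pics/w4.png')"
```

```text
time: 7.88
tcp_pos: [509.6, -233.7, 214.8]
eef_rot: [-180.0, 0.0, 123.4]
wrist_force: [0.0, -0.3, -8.0]
grip_width: 29.7
t 7.88 slide -9.6 (x -3.5) px [307.1 221.2] r 44.4 n66 | pitch(+ => to +) 0.042 roll -0.032 pos [ 509.6 -233.7  214.8] yaw 123.43 F [ 0.  -0.3 -8. ] g 29.7
```

View pics/w4.png

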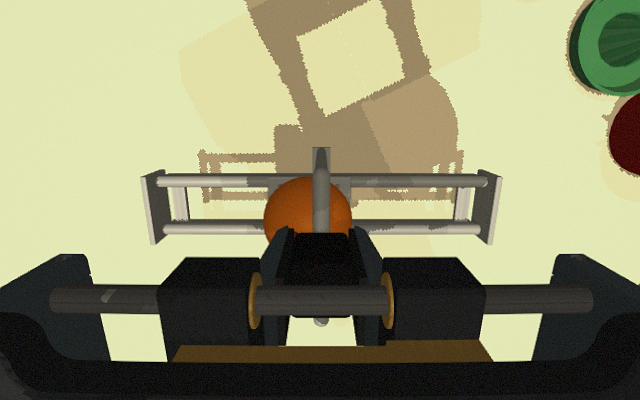

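```bash
python3 -m pendant '[[20,[0,0,0],[-0.01,0,0]],[20,[0,0,0],[-0.005,0,0]],[20,[0,0,0],[0,0,0]],[20,[0,0,0],[0,0,0]]]'
python3 -c "
from h import *
slide()"
```

```text
time: 8.27
tcp_pos: [509.6, -233.7, 214.8]
eef_rot: [179.9, 0.0, 123.4]
wrist_force: [-0.6, -0.1, -7.4]
grip_width: 29.9
t 8.27 slide -6.0 (x -3.4) px [311.8 221.1] r 44.2 n65 | pitch(+ => to +) -0.056 roll -0.032 pos [ 509.6 -233.7  214.8] yaw 123.43 F [-0.6 -0.1 -7.4] g 29.9
```

```bash
python3 -m pendant '[[20,[0,0,0],[0,0,0]],[20,[0,0,0],[0.01,0,0]],[20,[0,0,0],[0,0,0]],[20,[0,0,0],[0,0,0]]]'
python3 -c "
from h import *
slide()"
```

```text
time: 8.65
tcp_pos: [509.6, -233.7, 214.8]
eef_rot: [-180.0, 0.0, 123.4]
wrist_force: [0.0, -0.1, -7.5]
grip_width: 30.1
t 8.65 slide -5.8 (x -3.3) px [312. 221.] r 44.2 n66 | pitch(+ => to +) 0.011 roll -0.034 pos [ 509.6 -233.7  214.8] yaw 123.43 F [ 0.  -0.1 -7.5] g 30.1
```

```bash
python3 -m pendant '[[20,[0,0,0],[0,0,0]],[20,[0,0,0],[0,0,0]],[20,[0,0,0],[0,0,0]],[20,[0,0,0],[0,0,0]],[20,[0,0,0],[0,0,0]],[20,[0,0,0],[0,0,0]],[20,[0,0,0],[0,0,0]],[20,[0,0,0],[0,0,0]],[20,[0,0,0],[0,0,0]],[20,[0,0,0],[0,0,0]]]'
python3 -c "
from h import *
slide()"
```

```text
time: 9.53
tcp_pos: [509.6, -233.7, 214.8]
eef_rot: [-180.0, 0.0, 123.4]
wrist_force: [0.4, 0.6, -6.9]
grip_width: 29.9
t 9.53 slide -5.9 (x -3.1) px [312.  220.8] r 43.9 n65 | pitch(+ => to +) 0.010 roll -0.032 pos [ 509.6 -233.7  214.8] yaw 123.43 F [ 0.4  0.6 -6.9] g 29.9
```

```bash
for k in 1; do python3 -m pendant '[[20,[0,0,0],[0,0,0]],[20,[0,0,0],[0,0,0]],[20,[0,0,0],[0,0,0]],[20,[0,0,0],[0,0,0]],[20,[0,0,0],[0,0,0]],[20,[0,0,0],[0,0,0]],[20,[0,0,0],[0,0,0]],[20,[0,0,0],[0,0,0]],[20,[0,0,0],[0,0,0]],[20,[0,0,0],[0,0,0]],[20,[0,0,0],[0,0,0]],[20,[0,0,0],[0,0,0]],[20,[0,0,0],[0,0,0]],[20,[0,0,0],[0,0,0]],[20,[0,0,0],[0,0,0]],[20,[0,0,0],[0,0,0]],[20,[0,0,0],[0,0,0]],[20,[0,0,0],[0,0,0]],[20,[0,0,0],[0,0,0]],[20,[0,0,0],[0,0,0]]]'; done
python3 -c "
from h import *
slide()"
```

```text
time: 11.25
tcp_pos: [509.6, -233.7, 214.8]
eef_rot: [-180.0, 0.0, 123.4]
wrist_force: [0.1, -1.3, -7.3]
grip_width: 29.6
t 11.25 slide -5.9 (x -3.2) px [312.  220.8] r 44.0 n65 | pitch(+ => to +) 0.011 roll -0.033 pos [ 509.6 -233.7  214.8] yaw 123.43 F [ 0.1 -1.3 -7.3] g 29.6
```

```bash
python3 -m pendant '[[20,[0,0,0],[0,0,0]],[20,[0,0,0],[0,0,0]],[20,[0,0,0],[0,0,0]],[20,[0,0,0],[0,0,0]],[20,[0,0,0],[0,0,0]],[20,[0,0,0],[0,0,0]],[20,[0,0,0],[0,0,0]],[20,[0,0,0],[0,0,0]],[20,[0,0,0],[0,0,0]],[20,[0,0,0],[0,0,0]],[20,[0,0,0],[0,0,0]],[20,[0,0,0],[0,0,0]],[20,[0,0,0],[0,0,0]],[20,[0,0,0],[0,0,0]],[20,[0,0,0],[0,0,0]],[20,[0,0,0],[0,0,0]],[20,[0,0,0],[0,0,0]],[20,[0,0,0],[0,0,0]],[20,[0,0,0],[0,0,0]],[20,[0,0,0],[0,0,0]]]'
python3 -c "
from h import *
slide()"
```

```text
time: 12.97
tcp_pos: [509.6, -233.7, 214.8]
eef_rot: [-180.0, 0.0, 123.4]
wrist_force: [0.3, -0.0, -8.4]
grip_width: 29.8
t 12.97 slide -5.8 (x -3.3) px [312. 221.] r 44.2 n65 | pitch(+ => to +) 0.011 roll -0.032 pos [ 509.6 -233.7  214.8] yaw 123.43 F [ 0.3 -0.  -8.4] g 29.8
```

```bash
python3 -m pendant '[[20,[0,0,0],[0,0,0]],[20,[0,0,0],[0,0,0]],[20,[0,0,0],[0,0,0]],[20,[0,0,0],[0,0,0]],[20,[0,0,0],[0,0,0]],[20,[0,0,0],[0,0,0]],[20,[0,0,0],[0,0,0]],[20,[0,0,0],[0,0,0]],[20,[0,0,0],[0,0,0]],[20,[0,0,0],[0,0,0]],[20,[0,0,0],[0,0,0]],[20,[0,0,0],[0,0,0]],[20,[0,0,0],[0,0,0]],[20,[0,0,0],[0,0,0]],[20,[0,0,0],[0,0,0]],[20,[0,0,0],[0,0,0]],[20,[0,0,0],[0,0,0]],[20,[0,0,0],[0,0,0]],[20,[0,0,0],[0,0,0]],[20,[0,0,0],[0,0,0]]]'
python3 -c "
from h import *
slide()
o=robot.get_obs();print(o['q'])"
```

```text
time: 14.68
tcp_pos: [509.6, -233.7, 214.8]
eef_rot: [-180.0, 0.0, 123.4]
wrist_force: [-0.1, -0.3, -7.5]
grip_width: 30.0
t 14.68 slide -5.8 (x -3.4) px [312. 221.] r 44.2 n65 | pitch(+ => to +) 0.013 roll -0.030 pos [ 509.6 -233.7  214.8] yaw 123.43 F [-0.1 -0.3 -7.5] g 30.0
[-3.07200459e+01  2.41673247e+01  8.76673973e+01 -2.71907266e-02
  6.81429160e+01 -6.41437641e+01]
```

```bash
python3 -m pendant '[[20,[0,0,-0.05],[0,0,0.05]],[20,[0,0,-0.1],[0,0,0.1]],[20,[0,0,-0.15],[0,0,0.15]],[20,[0,0,-0.15],[0,0,0.2]],[20,[0,0,-0.15],[0,0,0.25]],[20,[0,0,-0.15],[0,0,0.25]]]'
python3 -c "
from h import *
slide()"
```

```text
time: 15.23
tcp_pos: [509.3, -233.5, 238.9]
eef_rot: [-180.0, -0.0, 116.9]
wrist_force: [-0.5, -0.0, -8.1]
grip_width: 29.8
t 15.23 slide -5.8 (x -3.4) px [312.1 221.2] r 44.4 n65 | pitch(+ => to +) 0.044 roll 0.023 pos [ 509.3 -233.5  238.9] yaw 116.94 F [-0.5 -0.  -8.1] g 29.8
```

Rock steady. Continue the lift and yaw.

```bash
python3 -m pendant '[[20,[0,0,-0.15],[0,0,0.3]],[20,[0,0,-0.15],[0,0,0.3]],[20,[0,0,-0.15],[0,0,0.3]],[20,[0,0,-0.15],[0,0,0.3]],[20,[0,0,-0.15],[0,0,0.3]],[20,[0,0,-0.15],[0,0,0.3]],[20,[0,0,-0.15],[0,0,0.3]],[20,[0,0,-0.1],[0,0,0.3]],[20,[0,0,-0.1],[0,0,0.3]]]'
python3 -c "
from h import *
slide()"
```

```text
time: 16.03
tcp_pos: [509.7, -233.6, 281.7]
eef_rot: [179.9, 0.1, 99.7]
wrist_force: [0.5, -0.2, -7.7]
grip_width: 30.2
t 16.03 slide -7.3 (x -2.9) px [310.2 220.9] r 44.1 n65 | pitch(+ => to +) -0.114 roll -0.125 pos [ 509.7 -233.6  281.7] yaw 99.68 F [ 0.5 -0.2 -7.7] g 30.2
```

```bash
python3 -m pendant '[[20,[0,0,-0.05],[0.03,0.01,0.3]],[20,[0,0,-0.02],[0.01,0.01,0.3]],[20,[0,0,0],[0,0,0.3]],[20,[0,0,0],[0,0,0.25]],[20,[0,0,0],[0,0,0.2]]]'
python3 -c "
from h import *
slide()"
```

```text
time: 16.5
tcp_pos: [509.9, -233.8, 285.5]
eef_rot: [-180.0, 0.1, 91.2]
wrist_force: [-0.2, 0.0, -7.1]
grip_width: 30.1
t 16.50 slide -10.3 (x -2.9) px [306.3 221.2] r 44.3 n66 | pitch(+ => to +) 0.007 roll -0.090 pos [ 509.9 -233.8  285.5] yaw 91.22 F [-0.2  0.  -7.1] g 30.1
```

```bash
python3 -m pendant '[[20,[0,0,0],[0.03,0,0.2]],[20,[0,0,0],[0.01,0,0.2]],[20,[0,0,0],[0,0,0.2]],[20,[0,0,0],[0,0,0.15]],[20,[0,0,0],[0,0,0.1]]]'
python3 -c "
from h import *
slide()"
```

```text
time: 16.97
tcp_pos: [509.9, -233.7, 285.5]
eef_rot: [-179.7, 0.1, 85.7]
wrist_force: [-0.7, 0.2, -7.9]
grip_width: 29.6
t 16.97 slide -10.1 (x -2.9) px [306.6 221.1] r 44.2 n65 | pitch(+ => to +) 0.271 roll -0.108 pos [ 509.9 -233.7  285.5] yaw 85.68 F [-0.7  0.2 -7.9] g 29.6
```

```bash
python3 -m pendant '[[20,[0,0,0],[-0.02,0,0.1]],[20,[0,0,0],[0,0,0.1]],[20,[0,0,0],[-0.01,0,0.05]]]'
python3 -c "
from h import *
slide()"
```

```text
time: 17.27
tcp_pos: [509.9, -233.7, 285.5]
eef_rot: [-179.9, 0.1, 84.0]
wrist_force: [-0.3, 0.3, -7.1]
grip_width: 30.2
t 17.27 slide -7.9 (x -2.6) px [309.5 220.8] r 44.1 n66 | pitch(+ => to +) 0.073 roll -0.113 pos [ 509.9 -233.7  285.5] yaw 84.03 F [-0.3  0.3 -7.1] g 30.2
```

```bash
python3 -m pendant '[[20,[0,0,0],[0,0,0.15]],[20,[0.05,0,0],[0,0,0.2]],[20,[0.1,0,0],[0,0,0.15]],[20,[0.15,0,0],[0,0,0.05]]]'
python3 -c "
from h import *
slide()
to(595.5,249,285,[180,0,80],1)"
```

```text
time: 17.65
tcp_pos: [511.1, -224.9, 285.4]
eef_rot: [-179.9, 0.1, 80.4]
wrist_force: [0.0, 0.0, -8.3]
grip_width: 29.9
t 17.65 slide -5.1 (x -2.7) px [313.2 221. ] r 44.2 n65 | pitch(+ => to +) 0.055 roll -0.128 pos [ 511.1 -224.9  285.4] yaw 80.35 F [ 0.   0.  -8.3] g 29.9
t 17.7 pos [ 511.24 -223.95  285.43] rot [-1.79941e+02  9.70000e-02  8.03820e+01] dq 2.51
total shift [ 1.6013e+01  1.3500e-01 -1.3000e-02] turn [-0.01   0.016  0.064] | per row [ 1.6013e+01  1.3500e-01 -1.3000e-02] [-0.0098  0.0161  0.0636]
```

```bash
python3 -m pendant '[[20,[0.2,0,0],[0,0.01,0]],[20,[0.3,0,0],[-0.01,0.01,0]],[20,[0.35,0,0],[0,0,0]],[20,[0.4,0,0],[0,0,0]],[20,[0.4,0,0],[0,0,0]]]'
python3 -c "
from h import *
slide()
to(595.5,249,285,[180,0,80],1)"
```

```text
time: 18.12
tcp_pos: [520.0, -171.5, 285.4]
eef_rot: [180.0, -0.0, 80.3]
wrist_force: [0.9, 1.1, -7.9]
grip_width: 29.5
t 18.12 slide -4.3 (x -2.8) px [314.3 221.2] r 44.3 n65 | pitch(+ => to +) -0.012 roll 0.030 pos [ 520.  -171.5  285.4] yaw 80.33 F [ 0.9  1.1 -7.9] g 29.5
t 18.1667 pos [ 520.2  -169.23  285.45] rot [ 1.79995e+02 -1.08000e-01  8.03830e+01] dq 2.79
total shift [14.164  0.146  0.042] turn [ 0.001 -0.018  0.064] | per row [14.164  0.146  0.042] [ 0.0008 -0.018   0.0638]
```

```bash
python3 -m pendant '[[20,[0.3,0,0],[0,0,0]],[20,[0.4,0,0],[0,0,0]],[20,[0.45,0,0],[0,0,0]],[20,[0.45,0,0],[0,0,0]],[20,[0.45,0,0],[0,0,0]],[20,[0.45,0,0],[0,0,0]],[20,[0.45,0,0],[0,0,0]]]'
python3 -c "
from h import *
slide()
to(595.5,249,285,[180,0,80],1)"
```

```text
time: 18.75
tcp_pos: [535.8, -71.0, 285.8]
eef_rot: [180.0, -0.1, 80.5]
wrist_force: [0.6, -0.3, -7.9]
grip_width: 29.9
t 18.75 slide -4.3 (x -2.6) px [314.3 221. ] r 44.2 n65 | pitch(+ => to +) -0.016 roll 0.131 pos [535.8 -71.  285.8] yaw 80.46 F [ 0.6 -0.3 -7.9] g 29.9
t 18.8 pos [535.99 -68.65 285.87] rot [179.988  -0.218  80.505] dq 3.53
total shift [10.77  0.21  0.07] turn [ 0.002 -0.036  0.084] | per row [10.77  0.21  0.07] [ 0.0018 -0.0363  0.0842]
```

Transport is steady; continue.

```bash
python3 -m pendant '[[20,[0.3,0,0],[0,-0.01,0]],[20,[0.4,0,0],[0,-0.01,0]],[20,[0.45,0,0],[0,-0.01,0.01]],[20,[0.45,0.01,0],[0,0,0.01]],[20,[0.45,0.01,0],[0,0,0.01]],[20,[0.45,0.01,0],[0,0,0]],[20,[0.45,0.01,0],[0,0,0]],[20,[0.45,0.01,0],[0,0,0]]]'
python3 -c "
from h import *
slide()
to(595.5,249,285,[180,0,80],1)"
```

```text
time: 19.47
tcp_pos: [554.6, 44.0, 286.2]
eef_rot: [180.0, -0.0, 80.3]
wrist_force: [1.2, 0.1, -7.8]
grip_width: 30.2
t 19.47 slide -5.6 (x -2.0) px [312.5 220.1] r 44.1 n65 | pitch(+ => to +) -0.006 roll 0.042 pos [554.6  44.  286.2] yaw 80.29 F [ 1.2  0.1 -7.8] g 30.2
t 19.5167 pos [554.92  46.37 286.15] rot [ 1.7999e+02 -1.3200e-01  8.0334e+01] dq 3.43
total shift [6.885 0.199 0.054] turn [ 0.002 -0.022  0.056] | per row [6.885 0.199 0.054] [ 0.0015 -0.0219  0.0556]
```

```bash
python3 -m pendant '[[20,[0.3,0,0],[0.005,0,0]],[20,[0.4,0,0],[0,-0.01,0]],[20,[0.45,0,0],[0,-0.01,0]],[20,[0.45,0.01,0],[0,0,0]],[20,[0.45,0.01,0],[0,0,0]],[20,[0.4,0.01,0],[0,0,0]],[20,[0.35,0,0],[0,0,0]],[20,[0.3,0,0],[0,0,0]]]'
python3 -c "
from h import *
slide()
to(595.5,249,285,[180,0,80],1)"
```

```text
time: 20.18
tcp_pos: [571.5, 149.5, 286.1]
eef_rot: [-179.9, -0.0, 80.3]
wrist_force: [-0.7, -1.0, -7.6]
grip_width: 29.9
t 20.18 slide -4.9 (x -1.8) px [313.4 219.9] r 44.3 n66 | pitch(+ => to +) 0.055 roll 0.006 pos [571.5 149.5 286.1] yaw 80.28 F [-0.7 -1.  -7.6] g 29.9
t 20.2333 pos [571.76 150.92 286.05] rot [-1.79951e+02 -6.10000e-02  8.03140e+01] dq 2.31
total shift [3.356 0.23  0.038] turn [-0.008 -0.01   0.052] | per row [3.356 0.23  0.038] [-0.0082 -0.0102  0.0524]
```

```bash
python3 -m pendant '[[20,[0.3,0,0],[0,0,0]],[20,[0.4,0,0],[0,0,0]],[20,[0.4,0.01,0],[0,0,0]],[20,[0.4,0.01,0],[0,0,0]],[20,[0.35,0.01,0],[0,0,0]],[20,[0.3,0.01,0],[0,0,0]],[20,[0.2,0.01,0],[0,0,0]],[20,[0.15,0.01,0],[0,0,0]],[20,[0.1,0,0],[0,0,0]],[20,[0.05,0,0],[0,0,0]],[20,[0,0,0],[0,0,0]]]'
python3 -c "
from h import *
slide('pics/w5.png')
to(595.5,249,285,[180,0,80],1)
for n in ('scene','side'): cv2.imwrite('pics/%s5.png'%n,robot.read_camera(n)[:,:,::-1])
slide()"
```

```text
time: 21.15
tcp_pos: [588.4, 239.0, 285.4]
eef_rot: [-179.9, -0.0, 80.3]
wrist_force: [-0.6, 0.1, -7.1]
grip_width: 29.5
t 21.15 slide -3.2 (x -1.6) px [315.7 219.6] r 44.1 n65 | pitch(+ => to +) 0.097 roll 0.029 pos [588.4 239.  285.4] yaw 80.34 F [-0.6  0.1 -7.1] g 29.5
t 21.2 pos [588.41 238.75 285.43] rot [-1.79904e+02 -2.30000e-02  8.03260e+01] dq 0.37
total shift [0.377 0.176 0.014] turn [-0.016 -0.004  0.054] | per row [0.377 0.176 0.014] [-0.016  -0.0038  0.0544]
t 21.30 slide -2.4 (x -1.5) px [316.7 219.6] r 44.0 n65 | pitch(+ => to +) 0.091 roll 0.025 pos [588.4 238.5 285.5] yaw 80.31 F [ 0.4  0.4 -8. ] g 29.8
```

View pics/w5.png

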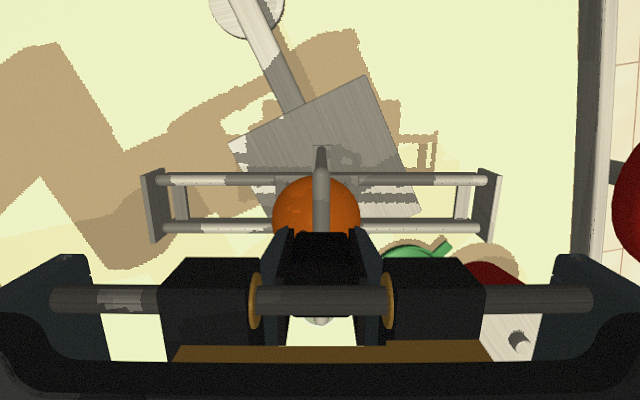

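View pics/scene5.png

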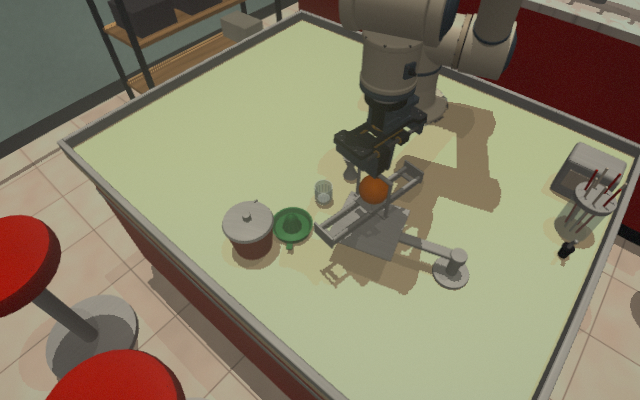

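View pics/side5.png

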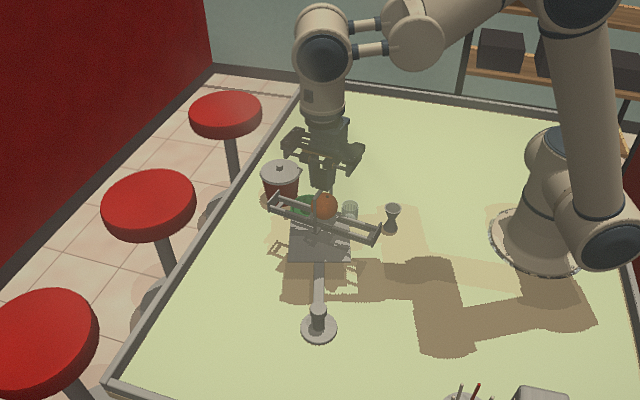

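```bash
python3 - <<'E'
from h import *
np.set_printoptions(precision=1,suppress=True)
W=cam("wrist")
P=[onz(W,u,90) for u in [(365.5,75.5),(229,141.5),(421.5,211.5)]]
print(P, "center from diag", (P[1]+P[2])/2, [np.linalg.norm(P[0]-P[k]) for k in (1,2)])
E
```

```text
[array([651.8, 341.6,  90. ]), array([501.5, 301.3,  90. ]), array([694.7, 189.9,  90. ])] center from diag [598.1 245.6  90. ] [np.float64(155.60510026696727), np.float64(157.7099988196961)]
```

```bash
python3 -m pendant '[[20,[0.01,0.005,0.03],[0,0,0]],[20,[0.02,0.01,0.06],[0,0,0]],[20,[0.02,0.012,0.08],[0,0,0]],[20,[0.02,0.015,0.1],[0,0,0]],[20,[0.02,0.015,0.1],[0,0,0]],[20,[0.02,0.015,0.1],[0,0,0]]]'
python3 -c "
from h import *
slide()
to(597.3,246.5,232,[180,0,80],1)"
```

```text
time: 21.85
tcp_pos: [591.5, 240.5, 270.9]
eef_rot: [-180.0, -0.0, 80.2]
wrist_force: [-0.3, -0.5, -6.7]
grip_width: 29.6
t 21.85 slide -1.8 (x -1.8) px [317.5 219.9] r 44.3 n66 | pitch(+ => to +) 0.034 roll 0.043 pos [591.5 240.5 270.9] yaw 80.23 F [-0.3 -0.5 -6.7] g 29.6
t 21.9 pos [591.34 240.55 270.13] rot [-1.79918e+02 -2.10000e-02  8.02310e+01] dq 1.05
total shift [0.229 0.164 1.271] turn [-0.014 -0.004  0.039] | per row [0.229 0.164 1.271] [-0.0136 -0.0035  0.0386]
```

```bash
python3 -m pendant '[[20,[0.02,0.015,0.08],[0,0,0]],[20,[0.02,0.015,0.1],[0,0,0]],[20,[0.02,0.015,0.1],[0,0,0]],[20,[0.02,0.015,0.1],[0,0,0]],[20,[0.02,0.015,0.1],[0,0,0]],[20,[0.02,0.015,0.1],[0,0,0]],[20,[0.01,0.01,0.1],[0,0,0]]]'
python3 -c "
from h import *
slide()
to(597.3,246.5,232,[180,0,80],1)"
```

```text
time: 22.48
tcp_pos: [595.4, 244.3, 247.5]
eef_rot: [-179.9, -0.0, 80.2]
wrist_force: [-0.1, -0.8, -7.7]
grip_width: 29.6
t 22.48 slide -0.8 (x -2.0) px [318.8 220.1] r 44.4 n66 | pitch(+ => to +) 0.088 roll 0.019 pos [595.4 244.3 247.5] yaw 80.24 F [-0.1 -0.8 -7.7] g 29.6
t 22.5333 pos [595.12 244.33 246.85] rot [-1.79867e+02  4.00000e-03  8.02390e+01] dq 0.93
total shift [0.084 0.06  0.495] turn [-0.022  0.001  0.04 ] | per row [0.084 0.06  0.495] [-0.0221  0.0006  0.0399]
```

```bash
python3 -m pendant '[[20,[0.02,0.015,0.06],[-0.012,0,0]],[20,[0.02,0.015,0.07],[0,0,0]],[20,[0.02,0.01,0.07],[0,0,0]],[20,[0.01,0.01,0.06],[0,0,0]],[20,[0,0,0.05],[0,0,0]],[20,[0,0,0.03],[0,0,0]],[20,[0,0,0],[0,0,0]]]'
python3 -c "
from h import *
slide()
to(597.3,246.5,232,[180,0,80],1)"
```

```text
time: 23.12
tcp_pos: [597.2, 246.3, 235.4]
eef_rot: [-179.9, 0.0, 80.2]
wrist_force: [0.2, -0.0, -7.3]
grip_width: 29.7
t 23.12 slide 2.3 (x -1.9) px [322.9 220. ] r 44.3 n65 | pitch(+ => to +) 0.056 roll -0.004 pos [597.2 246.3 235.4] yaw 80.24 F [ 0.2 -0.  -7.3] g 29.7
t 23.1667 pos [597.19 246.33 235.53] rot [-1.79946e+02  5.00000e-03  8.02410e+01] dq 0.15
total shift [0.006 0.003 0.118] turn [-0.009  0.001  0.04 ] | per row [0.006 0.003 0.118] [-0.009   0.0009  0.0401]
```

```bash
python3 -m pendant '[[20,[0,0,0.01],[-0.012,0,0]],[20,[0,0,0.02],[0,0,0]],[20,[0,0,0.02],[0,0,0]],[20,[0,0,0.02],[0,0,0]],[20,[0,0,0.01],[0,0,0]]]'
python3 -c "
from h import *
slide()
to(597.3,246.5,232,[180,0,80],1)"
```

```text
time: 23.58
tcp_pos: [597.4, 246.4, 233.4]
eef_rot: [179.9, -0.0, 80.2]
wrist_force: [0.5, 0.6, -7.5]
grip_width: 29.5
t 23.58 slide 3.0 (x -1.7) px [323.8 219.7] r 44.2 n65 | pitch(+ => to +) -0.071 roll 0.016 pos [597.4 246.4 233.4] yaw 80.24 F [ 0.5  0.6 -7.5] g 29.5
t 23.6333 pos [597.36 246.34 233.35] rot [ 1.79938e+02 -1.40000e-02  8.02370e+01] dq 0.19
total shift [ 0.005 -0.003  0.045] turn [ 0.01  -0.002  0.04 ] | per row [ 0.005 -0.003  0.045] [ 0.0104 -0.0024  0.0396]
```

Slide is at +3 and nearly stopped. Re-level and touch down slowly.

```bash
python3 -m pendant '[[20,[0,0,0.01],[0.01,0,0]],[20,[0,0,0.015],[0,0,0]],[20,[0,0,0.015],[0,0,0]],[20,[0,0,0.015],[0,0,0]],[20,[0,0,0.01],[0,0,0]]]'
python3 -c "
from h import *
slide()"
```

```text
time: 24.05
tcp_pos: [597.5, 246.4, 232.2]
eef_rot: [180.0, -0.0, 80.2]
wrist_force: [-1.2, -0.3, -1.4]
grip_width: 29.9
t 24.05 slide 2.8 (x -1.8) px [323.4 220. ] r 44.2 n66 | pitch(+ => to +) -0.039 roll 0.040 pos [597.5 246.4 232.2] yaw 80.24 F [-1.2 -0.3 -1.4] g 29.9
```

```bash
python3 -m pendant '[[20,[0,0,0.008],[0.003,0,0]],[20,[0,0,0],[0,0,0]],[20,[0,0,0],[0,0,0]],[20,[0,0,0],[0,0,0]],[20,[0,0,0],[0,0,0]],[20,[0,0,0],[0,0,0]]]'
python3 -c "
from h import *
slide()"
```

```text
time: 24.6
tcp_pos: [597.5, 246.4, 232.3]
eef_rot: [180.0, -0.0, 80.2]
wrist_force: [-1.1, -0.7, -1.2]
grip_width: 29.9
t 24.60 slide 2.7 (x -1.7) px [323.4 219.8] r 44.1 n66 | pitch(+ => to +) -0.037 roll 0.044 pos [597.5 246.4 232.3] yaw 80.24 F [-1.1 -0.7 -1.2] g 29.9
```

```bash
python3 -m pendant '[[31,[0,0,0],[0,0,0]],[33,[0,0,0],[0,0,0]],[36,[0,0,0],[0,0,0]],[42,[0,0,0],[0,0,0]],[50,[0,0,0],[0,0,0]],[60,[0,0,0],[0,0,0]]]'
python3 -c "
from h import *
slide('pics/w6.png')"
```

```text
time: 25.15
tcp_pos: [599.3, 246.9, 233.7]
eef_rot: [179.7, -0.2, 80.2]
wrist_force: [-0.1, -0.3, -0.3]
grip_width: 52.1
t 25.15 slide 0.7 (x -1.6) px [320.7 219.7] r 43.7 n65 | pitch(+ => to +) -0.286 roll 0.171 pos [599.3 246.9 233.7] yaw 80.24 F [-0.1 -0.3 -0.3] g 52.1
```

View pics/w6.png

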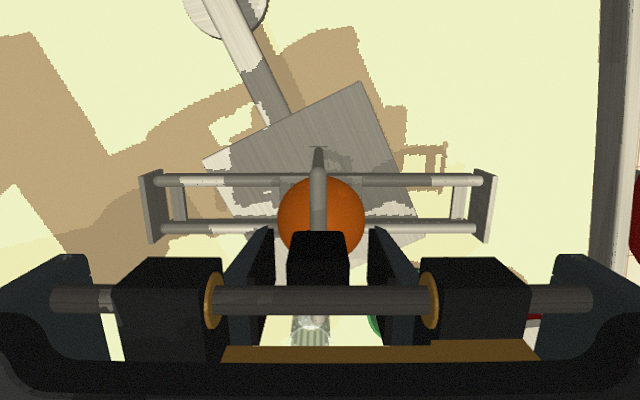

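```bash
python3 -m pendant '[[70,[0,-0.04,0],[0.04,0,0]],[80,[0,0,0],[0,0,0]],[85,[0,0,-0.1],[0,0,0]],[85,[0,0,-0.3],[0,0,0]],[85,[0,0,-0.5],[0,0,0]],[85,[0,0,-0.7],[0,0,0]],[85,[0,0,-0.7],[0,0,0]],[85,[0,0,-0.7],[0,0,0]],[85,[0,0,-0.5],[0,0,0]],[85,[0,0,-0.3],[0,0,0]],[85,[0,0,-0.1],[0,0,0]],[85,[0,0,0],[0,0,0]]]'
python3 - <<'E'
from h import *
slide('pics/w7.png')
for n in ('scene','side'): cv2.imwrite('pics/%s7.png'%n,robot.read_camera(n)[:,:,::-1])
import cv2
a=cv2.imread('pics/scene7.png')[130:300,200:480]; b=cv2.imread('pics/side7.png')[140:300,240:440]
cv2.imwrite('pics/c7.png',cv2.resize(a,None,fx=2.8,fy=2.8,interpolation=2)); cv2.imwrite('pics/c8.png',cv2.resize(b,None,fx=3.5,fy=3.5,interpolation=2))
E
```

```text
time: 26.2
tcp_pos: [597.2, 246.6, 360.9]
eef_rot: [179.9, -0.2, 80.2]
wrist_force: [-0.2, -0.1, 0.7]
grip_width: 84.8
t 26.20 slide 2.1 (x 27.2) px [322.6 182.9] r 29.1 n47 | pitch(+ => to +) -0.065 roll 0.193 pos [597.2 246.6 360.9] yaw 80.24 F [-0.2 -0.1  0.7] g 84.8
```

View pics/w7.png

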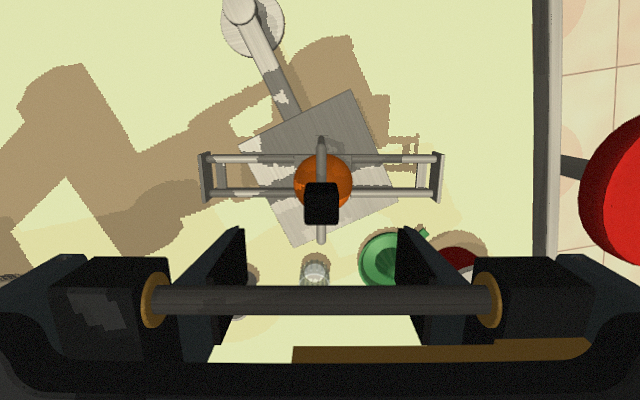

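View pics/c7.png

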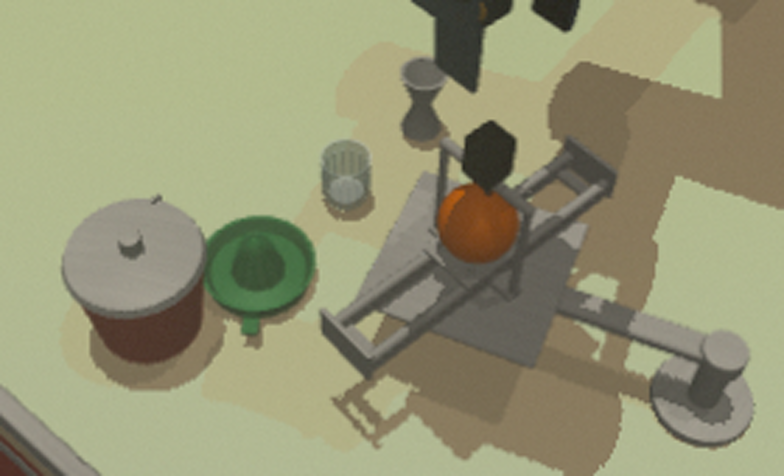

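View pics/c8.png

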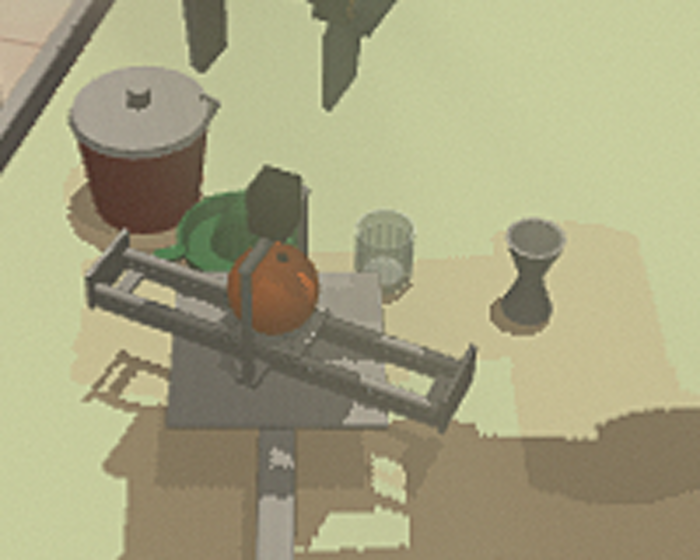

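The rack stands centred on the plate with the orange in the middle, and the bystanders haven't moved. One more check that the orange is at rest.

```bash
python3 -m pendant '[[85,[0,0,0],[0,0,0]],[85,[0,0,0],[0,0,0]],[85,[0,0,0],[0,0,0]],[85,[0,0,0],[0,0,0]],[85,[0,0,0],[0,0,0]],[85,[0,0,0],[0,0,0]],[85,[0,0,0],[0,0,0]],[85,[0,0,0],[0,0,0]],[85,[0,0,0],[0,0,0]],[85,[0,0,0],[0,0,0]]]'
python3 - <<'E'
from h import *
slide('pics/w8.png')
a=robot.read_camera('scene'); b=cv2.imread('pics/scene7.png')[:,:,::-1]
for n,i in (('before',b),('now',a)):
    i=np.ascontiguousarray(i); m=orange(i)[170:240,340:400]; ys,xs=np.nonzero(m); print(n,xs.mean()+340,ys.mean()+170)
# bystanders vs first picture, scene cam
c=cv2.imread('pics/scene0.png')[:,:,::-1].astype(int)
for n,(x0,y0,x1,y1) in dict(bucket=(220,200,275,258),reamer=(275,205,313,250),glass=(313,178,335,205),measure=(341,150,361,181)).items():
    print(n,np.abs(a[y0:y1,x0:x1].astype(int)-c[y0:y1,x0:x1]).mean().round(1))
E
```

```text
time: 27.18
tcp_pos: [595.7, 246.1, 355.1]
eef_rot: [-179.6, 0.0, 80.2]
wrist_force: [-0.1, 0.3, 0.8]
grip_width: 84.9
t 27.18 slide 4.2 (x 27.5) px [325.5 182.6] r 29.6 n49 | pitch(+ => to +) 0.402 roll -0.045 pos [595.7 246.1 355.1] yaw 80.23 F [-0.1  0.3  0.8] g 84.9
before 369.7955706984668 209.43781942078365
now 369.8071672354949 209.45904436860067
bucket 7.7
reamer 4.9
glass 6.1
measure 8.4
```

```bash
python3 -c "
from station import robot
print(robot.sign_off())"
```

```text
the job is handed in; nothing more can be done
None
```

The job is done and handed in at about 27 s of the 64 s allowed. The rack stands on the middle of the swing-arm shelf plate with the orange at rest in the middle of the rack.

- **Lift and centring:** I gripped the black block across the rack's x axis and lifted the rack. Tilts of up to about 0.5° ran the slide from −46 mm to about −6 mm, well short of the end stops.
- **Hold:** The slide stayed within 3 cm of the middle from about t = 7 s. The rack's underside was about 7 cm clear of the counter, and the slide lay still at −6 mm from 8.6 to 14.7 s.
- **Transport and set-down:** I carried the rack sideways across its rails, and the slide stayed within about 10 mm of the middle throughout. The rack was set down at (597, 246) mm, against a measured plate centre of about (597, 247), with only a few newtons of contact, then released.

**Last checks:**
- The orange moved less than 0.03 px between two scene pictures a second apart, and the slide sat about 3 mm from the middle.
- The glassware, measure and bucket look unmoved by eye. A pixel comparison with the first picture showed mean differences of 5–8 grey levels, which I put down to noise and shadows without checking further.
- The side camera placed the plate centre about 4 mm away from the scene and wrist estimates. I went with the scene and wrist values, which had agreed with the grasp.
- The last wrist reading put the slide at +4.2 mm instead of +2.1 mm. I attribute this to the empty hand drifting slightly, as the scene picture showed no motion.

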